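Take the cured gear out from under the guard flap

ROBOT

A 6-joint arm with a two-finger parallel gripper is mounted at the origin on a cart in front of the work surface, level with it; the furniture and walls round the work are solid. World frame = base frame: x ahead of the robot, y to its left, z up, the work surface at z = 0. Lengths are in m, angles in rad, forces in N, time in s.
With the tool pointing down it reaches from about 0.375 to 0.975 m from the base axis. Payload 3.8 kg.
Tool frame: the origin (TCP) lies on the centre line of the jaws, within the pads' length; the fingertips stand 14 mm ahead of it and the grasp point (between the pads) lies 5 mm behind it; z points along the fingers, y is the line along which they close (so a half turn about z gives the same grasp; the last joint's range is limited). The gripper opens to 85 mm and grips with 20 to 120 N. Pads are 22 mm wide; open, the fingers measure 114 mm over their backs; the gripper's body (76 mm by 85 mm) begins 54 mm behind the grasp point. The pads swing forward as they close: fully open they stand 13 mm farther back than shut.
Start: joints at [-1.171, 0.264, 1.604, -0, 1.274, -0.037], TCP at [0.286, -0.612, 0.245] pointing down, gripper open.
Joint ranges: [-2.63, 2.63], [-0.94, 2.18], [0.31, 2.57], [-1.31, 4.45], [0, 2.66], [-2.55, 2.55]. Speed limits (rad/s): [2.57, 2.57, 3.14, 3.14, 3.14, 3.14].

INTERFACE

Orientations are given as a rotation vector (axis times angle).
In Python, from workcell import bot, eyes, spot_in gives the robot as it stands.
- The arm moves only by the tool carry_out, never from a script. Its argument "series" is text: rows parted by semicolons, each of 4 numbers parted by spaces: the shift along the world's x, y, z in m, then the turn about the world's z in degrees. In form: tx ty tz roll; .... A call has 1 to 20 rows; each row shifts and turns the commanded pose from where the row before left it; what a row does not reach is not made up. A row lasts 1/8 s, in which the tool goes at most 62.5 mm and 10.7 degrees, less where a joint would pass 70% of its speed; a pose out of reach is approached as far as the arm can. A call is refused whole if a number of a shift passes 0.0625 or a number of a turn 10.7, either way. A call with a gripper value outside its range is refused whole. "jaw" is the gripper command: -1 is shut, 1 is fully open, values between are in proportion, set as the call begins (left out, the last holds). The fingers move at their own pace and stop on an object; "grip_force" is the grip in N (left out, the last holds). Time passes only in rows, so rows that do not move let the fingers close. It gives the time, the measured TCP pose, the force, the opening and the grip force at its end, in the units of the state.
- bot.read_state(): the state, without advancing time (a new reading comes with each control period).
- eyes.read_camera(name): name is "scene" or "top" or "wrist"; returns (picture, depth): 420x560x3 uint8, blue, green, red; 420x560 float32, m along the optical axis (not along the pixel's ray), 0 where there is no reading.
- eyes.get_calibration(name): a dict with "K" (3x3 intrinsics, pixels), "position" and "rotation" of the camera in the world; the wrist camera has in their place "T_tool_cam" (4x4, takes a point from camera to tool coordinates, whose origin is the TCP and whose axes are the flange's). Camera axes: x right, y down, z forward; pixel columns grow to the right and rows downward; lengths in m; the calibration is good to about 2 mm. The wrist camera is an equidistant fisheye: a pixel r from the principal point sees the ray r / f radians off the axis. A picture is of the moment at which its call begins: read the wrist's pose just before it. get_calibration takes no time and is no camera call.
- bot.finish_job(): hands the job in; it is judged then, once.
Trained networks look in the newest picture that a camera, given by its name, has taken for a name from the list of things; names that differ only in an ending like _2 or _b are one class to them, and where a whole thing is asked for, a point or a joint stands for the part that bears it (a point fixed in the world has none). Each returns a list of dicts, best first, with "score" (0 to 1); they miss things now and then, are a little off and sometimes report something else, mostly with a low value. They report only what shows in the picture. A call takes as long as a camera call.
- spot_in(camera, target): "rect" ([centre column, centre row, width, height] in pixels, round what is visible of it).
The state is a dict: "time": time; "q": joint angles; "joint_vel": joint speeds; "joint_torque": joint torques, N m; "tool_pos": TCP position; "tcp_rot": TCP orientation; "wrist_force": force on the tool from outside, world axes, zero at the start; "torque": the same for the moment, N m; "width": opening from 0.0 (shut) to 1.0 (fully open); "grip_force": force on a finger pad.
Only numpy, scipy, OpenCV 4.12 (cv2) and the standard library are available. Lean on these libraries where they do the work, as an engineer would, in place of code of your own. Each camera call takes 0.05 s, during which the arm holds its last target. There are 200 camera calls.

TASK

The teal printed gear has finished curing under the amber guard flap of the curing station. Raise the flap fully to its stop, swing the yellow stay over until its hook rests on the brass pin of the flap so that the flap cannot fall shut, then take the gear out and lay it flat in the blue tray, hub up, leaving the flap propped open.

Things in the scene. Friction and masses are not known exactly. Their poses are not given: they have to be found in the camera images.
- cure_station: Fixed grey open-topped case, 160 (x) x 240 (y) x 60 mm high, walls 6 mm, white inner floor 8 mm above the table. Origin: centre of its underside; x points from its front (flap handle) to its hinge, y left seen from the front. Flap hinge line: along y through x +80, z 66 mm. Stay pivot line: along y through x -10, z 45 mm, outside the right (-y) wall; the stay's arm lies at y -137 mm.
- flap (a joint): Angle of the amber, black-framed flap (158 mm from hinge to front edge, 220 mm wide, 130 g): 0 closed and level, grows as its front rises, stop at 1.50 rad (nearly upright). Its stiff hinge holds it where it is left above about 1.2 rad; below that it falls shut. A brass pin, 6 mm thick, stands out of its right edge 70 mm from the hinge.
- flap_bar (a point): Middle of the flap's handle: a round steel bar 10 mm thick, 100 mm long, parallel to the hinge, 195 mm from the hinge line and 37 mm beyond the flap's front edge, carried by two rods 45 mm to either side of this point. Free all round between the rods; it can turn within a pinch. Height 66 mm with the flap closed, 260 mm at the stop.
- stay (a joint): Angle of the yellow stay (arm 10 x 5 mm, 152 mm from pivot to tip, light to turn): 0 folded, pointing out past the station's front and 20 degrees up; grows as it swings up, upright at 1.22 rad, then over towards the hinge, falling that way by itself. With the flap at its stop it lies on the pin at about 1.94 rad, its 13 mm tooth (115 mm from the pivot) on the front side of the pin.
- stay_grip (a point): Middle of the stay's grip: a round steel peg 10 mm thick, 55 mm long, parallel to the station's y, standing out to the right from the arm, 142 mm from the stay's pivot line. This point is 35 mm outside the arm's plane, at the station's y -172 mm. The peg can turn within a pinch.
- gear_center (a point): Teal printed gear, 39 mm across, 14 mm high (toothed disc 10 mm thick, then a hub 19 mm across on top), 12 g; this point is its centre, half-way up. It lies on the station's inner floor, hub up, z axis up.
- blue_tray: Blue open tray, 110 (x) x 140 (y) x 26 mm high, walls and floor 4 mm, 250 g, loose on the table. Origin: centre of its underside. (The other, white tray is not wanted.)

How it is judged:
On the way, in this order (a step that is already met when the one before it is completed fails the run):
1. the flap is raised to its stop (value of joint flap above 1.38 rad), for 0.2 s.
2. the stay is swung over onto the flap's pin (value of joint flap above 1.25 rad and value of joint stay above 1.81 rad), for 0.2 s.
3. the gear lies in the blue tray (x of gear_center in the frame of blue_tray between -0.052 and 0.052 m and y of gear_center in the frame of blue_tray between -0.067 and 0.067 m and z of gear_center in the frame of blue_tray below 0.02 m), for 0.2 s.
At the end, for the whole second after the job is handed in: The flap stands open (above 1.25 rad) with the stay over its pin (stay above 1.81 rad), and the gear lies at rest inside the blue tray, hub up and flat within 15 degrees (its centre less than 20 mm above the tray's underside), with the tray standing level on the table (all of step 2 and all of step 3 and angle between gear_center's own z axis and vertical below 0.26 rad and angle between blue_tray's own z axis and vertical below 0.17 rad and height (world z) of blue_tray below 0.01 m and linear speed of teal_gear below 0.02 m/s); the robot touches nothing.
It also fails if it takes over 72 s, if anything falls off the work surface, if the arm or the gripper's body presses on something with over 40 N, if the wrist force passes 120 N, or if a joint passes its speed limit or range.

## Working session

There is one attempt and no reset: what is moved stays moved. The work goes in short steps, Python scripts to look and compute and a tool call to move; the robot and the scene stay as the last step left them, time stands still between calls to the robot, and variables do not carry over. Pictures are saved under pics/ and viewed, at most 13 in all, crops included, and the job is handed in when it is done.

Besides the shell and the picture viewer there is one more tool, called after "Call:" as name(argument=value, ...), one argument or row to a line, values as JSON. carry_out: Moves the arm, as the interface text tells. Its arguments: {"type":"object","properties":{"series":{"type":"string"},"jaw":{"type":"number"},"grip_force":{"type":"number"}},"required":["series"]}

```bash
mkdir -p pics; cat > h.py <<'E'
import numpy as np, cv2
from scipy.spatial.transform import Rotation as R
from workcell import bot, eyes, spot_in
def look(n):
    s=bot.read_state(); im,d=eyes.read_camera(n); return s,im,d
def world(n,u,v,d):
    c=eyes.get_calibration(n);K=np.array(c["K"])
    p=np.array([(u-K[0,2])/K[0,0]*d,(v-K[1,2])/K[1,1]*d,d])
    return np.array(c["rotation"])@p+np.array(c["position"])
def cloud(n,d):
    v,u=np.mgrid[:420,:560]
    c=eyes.get_calibration(n);K=np.array(c["K"])
    p=np.stack([(u-K[0,2])/K[0,0]*d,(v-K[1,2])/K[1,1]*d,d],-1)
    return p@np.array(c["rotation"]).T+np.array(c["position"])
E
python3 - <<'E'
from h import *
for n in("scene","top"):
    s,im,d=look(n); cv2.imwrite(f"pics/{n}0.png",im); np.save(f"{n}0.npy",d)
    P=cloud(n,d)
    for t in("cure_station","flap","flap_bar","stay","stay_grip","gear_center","blue_tray"):
        for r in spot_in(n,t)[:2]:
            u,v,w,h=r["rect"]; print(n,t,round(r["score"],2),np.round(r["rect"]),np.round(P[min(419,int(v)),min(559,int(u))],3))
    c=eyes.get_calibration(n);print(c)
print(s["tcp_rot"],s["time"],s["wrist_force"])
E
```

```text
Traceback (most recent call last):
  File "h.py", line 14, in cloud
    return p@np.array(c["rotation"]).T+np.array(c["position"])
           ~~~~~~~~~~~~~~~~~~~~~~~~~~~^~~~~~~~~~~~~~~~~~~~~~~~
ValueError: operands could not be broadcast together with shapes (420,560) (3,)
```

```bash
sed -i 's/np.array(c\["rotation"\])/R.from_rotvec(c["rotation"]).as_matrix()/' h.py
python3 - <<'E'
from h import *
for n in("scene","top"):
    s,im,d=look(n); cv2.imwrite(f"pics/{n}0.png",im); np.save(f"{n}0.npy",d)
    P=cloud(n,d)
    for t in("cure_station","flap","flap_bar","stay","stay_grip","gear_center","blue_tray"):
        for r in spot_in(n,t)[:2]:
            u,v,w,h=r["rect"]; print(n,t,round(r["score"],2),np.round(r["rect"]),np.round(P[min(419,int(v)),min(559,int(u))],3))
    c=eyes.get_calibration(n);print(c)
print(s["tcp_rot"],s["time"],s["wrist_force"])
E
```

```text
scene cure_station 0.89 [278. 236. 134.  62.] [0.488 0.101 0.068]
scene flap 0.72 [258. 223.  93.  39.] [0.584 0.063 0.066]
scene flap_bar 0.84 [257. 220.  86.  39.] [0.598 0.055 0.065]
scene flap_bar 0.7 [321. 211.  48.  14.] [ 0.461 -0.08   0.085]
scene stay 0.62 [320. 211.  43.   6.] [ 0.466 -0.076  0.085]
scene stay_grip 0.62 [322. 210.  36.   8.] [ 0.561 -0.265 -0.002]
scene blue_tray 0.88 [230. 300.  77.  50.] [0.464 0.32  0.003]
{'K': array([[418.38708167,   0.        , 282.81734486],
       [  0.        , 418.38708167, 211.19136337],
       [  0.        ,   0.        ,   1.        ]]), 'position': array([-0.08766917,  0.90327233,  0.59174111]), 'rotation': array([-0.75374091,  2.28872079, -1.48447631])}
top cure_station 0.63 [290. 203. 139. 111.] [0.551 0.007 0.066]
top flap 0.83 [276. 192. 105.  88.] [0.575 0.04  0.065]
top flap_bar 0.63 [281. 194. 111.  91.] [0.572 0.028 0.066]
top stay 0.77 [343. 227.  32.  65.] [ 0.499 -0.122 -0.002]
top stay 0.21 [281. 195. 112.  87.] [0.57  0.026 0.066]
top stay_grip 0.76 [343. 225.  30.  64.] [ 0.506 -0.12  -0.003]
top gear_center 0.27 [343. 224.  32.  65.] [ 0.508 -0.12   0.   ]
top blue_tray 0.69 [163. 249.  63.  42.] [0.453 0.313 0.005]
{'K': array([[528.79684023,   0.        , 288.47538089],
       [  0.        , 528.79684023, 208.95389595],
       [  0.        ,   0.        ,   1.        ]]), 'position': array([ 0.35090153, -0.00821394,  1.27341826]), 'rotation': array([-2.12264568,  2.14947458, -0.1454695 ])}
[-3.06680250e+00 -6.80613866e-01  3.50475464e-05] 0.45 [0.67533435 0.98117641 0.13903206]
```

View pics/scene0.png

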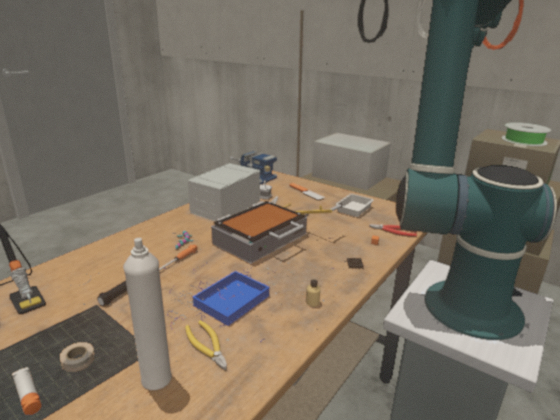

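View pics/top0.png

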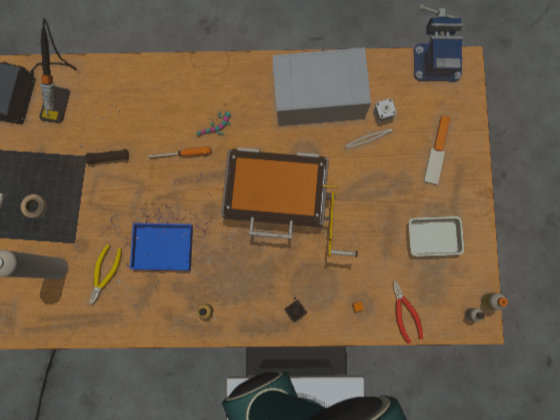

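The scene shows the station with its amber flap closed at scene px (262,220) and the blue tray at (231,296). From the top, the bar is at about (270,236), the stay peg at about (343,253), and the tray at (162,247).

```bash
python3 - <<'E'
from h import *
def onplane(n,uv,z):
    c=eyes.get_calibration(n);a=world(n,uv[0],uv[1],0.);b=world(n,uv[0],uv[1],1.);t=(z-a[2])/(b[2]-a[2]);return (a+t*(b-a))[:2]
for n in("top","scene"):
    im=cv2.imread(f"pics/{n}0.png");d=np.load(f"{n}0.npy");P=cloud(n,d)
    hsv=cv2.cvtColor(im,cv2.COLOR_BGR2HSV)
    for nm,lo,hi,z in(("amber",(5,180,60),(16,255,255),.066),("blue",(110,150,60),(125,255,255),.015)):
        m=cv2.inRange(hsv,lo,hi)
        k,l,st,ce=cv2.connectedComponentsWithStats(m); 
        i=1+np.argmax(st[1:,4]); 
        v,u=np.where(l==i)
        hh=.066 if nm=="amber" else .026
        xy=np.array([onplane(n,p,hh) for p in zip(u,v)],np.float32)
        print(n,nm,cv2.minAreaRect(xy),np.median(P[l==i][:,2]),st[i])
    if n=="top":
        # high things near station
        for nm,(u0,u1,v0,v1) in dict(bar=(254,288,228,245),peg=(333,360,248,260),arm=(326,340,180,250)).items():
            q=P[v0:v1,u0:u1].reshape(-1,3);uu=q[q[:,2]>.03]
            print(nm,len(uu),uu.min(0) if len(uu) else 0,uu.max(0) if len(uu) else 0,np.median(uu,0))
        cv2.imwrite("pics/crop.png",cv2.resize(im[140:270,210:370],None,fx=5,fy=4.5,interpolation=cv2.INTER_CUBIC)[:590])
E
```

```text
Traceback (most recent call last):
  File "h.py", line 7, in world
    c=eyes.get_calibration(n);K=np.array(c["K"])
ValueError: time passes only in moves, steps and waits
```

```bash
cat >> h.py <<'E'
_c={}; _g=eyes.get_calibration
def cal(n):
    if n not in _c:_c[n]=_g(n)
    return _c[n]
def onplane(n,u,v,z):
    a=world(n,u,v,0.);b=world(n,u,v,1.);t=(z-a[2])/(b[2]-a[2]);return (a+t*(b-a))[:2]
E
sed -i 's/c=eyes.get_calibration(n)/c=cal(n)/' h.py
python3 - <<'E'
from h import *
for n in("top","scene"):
    im=cv2.imread(f"pics/{n}0.png");d=np.load(f"{n}0.npy");P=cloud(n,d)
    hsv=cv2.cvtColor(im,cv2.COLOR_BGR2HSV)
    for nm,lo,hi in(("amber",(5,180,60),(16,255,255)),("blue",(110,150,60),(125,255,255))):
        m=cv2.inRange(hsv,lo,hi)
        k,l,st,ce=cv2.connectedComponentsWithStats(m); 
        i=1+np.argmax(st[1:,4]); 
        v,u=np.where(l==i)
        hh=.066 if nm=="amber" else .026
        xy=np.array([onplane(n,*p,hh) for p in zip(u,v)],np.float32)
        print(n,nm,cv2.minAreaRect(xy),np.median(P[l==i][:,2]),st[i])
    if n=="top":
        for nm,(u0,u1,v0,v1) in dict(bar=(254,288,228,245),peg=(333,360,248,260),arm=(326,340,180,250)).items():
            q=P[v0:v1,u0:u1].reshape(-1,3);uu=q[q[:,2]>.03]
            print(nm,len(uu),uu.min(0) if len(uu) else 0,uu.max(0) if len(uu) else 0,np.median(uu,0))
        cv2.imwrite("pics/crop.png",cv2.resize(im[140:270,210:370],None,fx=5,fy=4.5,interpolation=cv2.INTER_CUBIC)[:590])
E
```

```text
top amber ((0.5894124507904053, 0.04088208079338074), (0.19190439581871033, 0.1222333014011383), 84.23006439208984) 0.06650235024818207 [ 231  157   87   59 4241]
top blue ((0.48197126388549805, 0.3085961639881134), (0.045353785157203674, 0.1290595829486847), 0.6775332689285278) 0.00337869015000547 [136 225  55  20 333]
bar 151 [ 0.35090153 -0.00821394  0.06189001] [0.48450718 0.08861546 1.27341826] [0.47642543 0.05166996 0.06887355]
peg 116 [ 0.35090153 -0.1428454   0.08991734] [ 0.43900692 -0.00821394  1.27341826] [ 0.431176   -0.11605752  0.09639306]
arm 243 [ 0.35090153 -0.10421151  0.04240521] [ 0.60334868 -0.00821394  1.27341826] [ 0.53887296 -0.08712163  0.06457802]
scene amber ((0.45574483275413513, 0.7519916892051697), (0.005652617663145065, 0.015167107805609703), 57.58414077758789) 0.016464658448368974 [ 30 404   6   8  15]
scene blue ((0.47632697224617004, 0.2930688261985779), (0.002330934628844261, 0.00411656079813838), 41.71638488769531) 0.0015764617775785306 [232 283   2   2   3]
```

View pics/crop.png

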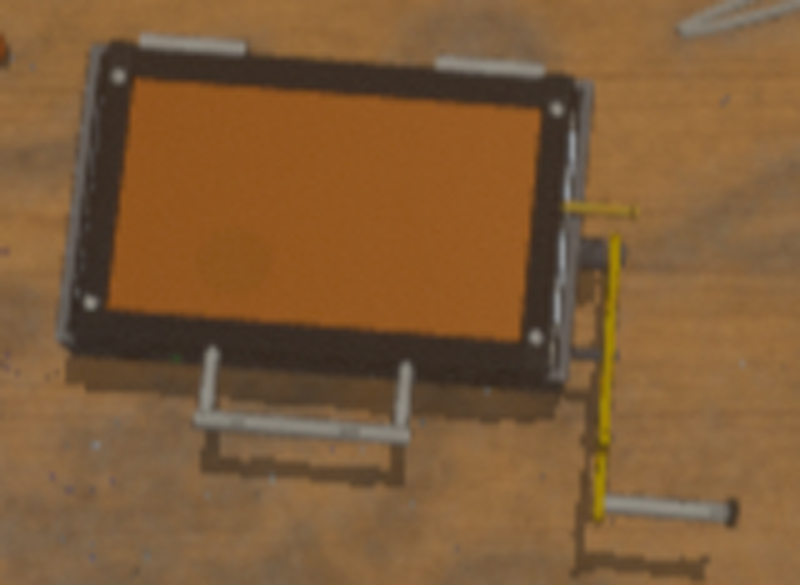

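```bash
python3 - <<'E'
from h import *
f=lambda x,y,z:onplane("top",x/5+210,y/4.5+140,z).round(4)
L,Rr=f(200,418,.066),f(405,434,.066);print("bar",L,Rr,(L+Rr)/2)
zp=.045+.142*np.sin(np.radians(20))
a,b=f(608,503,zp),f(733,512,zp);print("peg",zp,a,b,(a+b)/2)
c=[f(105,42,.066),f(580,78,.066),f(70,348,.066),f(555,385,.066)];print("flap",c)
print("brass",f(570,208,.066),f(632,211,.066))
e=(c[1]-c[0]);e2=Rr-L;print([np.degrees(np.arctan2(v[0],-v[1])) for v in(e,e2,c[3]-c[2],b-a)])
im=cv2.imread("pics/top0.png");h=cv2.cvtColor(im,cv2.COLOR_BGR2HSV)
m=cv2.inRange(h,(105,120,30),(130,255,255));m[:,:120]=0;m[:,205:]=0;m[:215]=0;m[285:]=0
v,u=np.where(m);x=np.array([onplane("top",*p,.026) for p in zip(u,v)],np.float32);print(cv2.minAreaRect(x))
s=bot.read_state();print(R.from_rotvec(s["tcp_rot"]).as_matrix().round(3),s["width"])
E
```

```text
bar [0.4802 0.0978] [0.4708 0.0037] [0.4755  0.05075]
peg 0.09356686035224496 [ 0.4326 -0.0865] [ 0.4275 -0.142 ] [ 0.43005 -0.11425]
flap [array([0.6784, 0.1425]), array([ 0.6556, -0.0805]), array([0.5171, 0.1579]), array([ 0.495 , -0.0655])]
brass [ 0.5868 -0.0743] [ 0.5848 -0.103 ]
[np.float64(-5.837758632513903), np.float64(-5.704564541192663), np.float64(-5.649642905257645), np.float64(-5.250272729733041)]
((0.4557268023490906, 0.3137189745903015), (0.1402481645345688, 0.10928674042224884), 88.34634399414062)
[[ 0.906  0.423  0.   ]
 [ 0.423 -0.906  0.   ]
 [ 0.    -0.    -1.   ]] 0.9941539600888633
```

Call:
carry_out(
  series="0.0146 0.051 -0.008 4.56;0.0146 0.051 -0.008 4.56;0.0146 0.051 -0.008 4.56;0.0146 0.051 -0.008 4.56;0.0146 0.051 -0.008 4.56;0.0146 0.051 -0.008 4.56;0.0146 0.051 -0.008 4.56;0.0146 0.051 -0.008 4.56;0.0146 0.051 -0.008 4.56;0.0146 0.051 -0.008 4.56;0.0146 0.051 -0.008 4.56;0.0146 0.051 -0.008 4.56;0.0146 0.051 -0.008 4.56;0 0 0 0;0 0 0 0",
  jaw=-0.4,
  grip_force=40,
)

```text
time: 2.72
tool_pos: [0.4752, 0.0512, 0.1413]
tcp_rot: [2.328, 2.109, -0.001]
wrist_force: [0.0, 0.6, -0.2]
width: 0.296
grip_force: 0.0
```

Call:
carry_out(
  series="0 0 -0.02 0;0 0 -0.02 0;0 0 -0.02 0;0 0 -0.02 0;0 0 0 0",
)

```text
time: 3.35
tool_pos: [0.4736, 0.0497, 0.0601]
tcp_rot: [-2.33, -2.104, 0.005]
wrist_force: [-0.2, -0.3, -0.1]
width: 0.299
grip_force: 0.0
```

```bash
python3 - <<'E'
from h import *
s,im,d=look("wrist");cv2.imwrite("pics/w1.png",im);print(s["tool_pos"],s["wrist_force"]);print(cal("wrist"))
E
```

```text
[0.47363754 0.0497297  0.06007554] [-0.21020283 -0.28756516 -0.144995  ]
{'K': array([[325.1922621 ,   0.        , 280.10551022],
       [  0.        , 325.1922621 , 215.42681679],
       [  0.        ,   0.        ,   1.        ]]), 'T_tool_cam': array([[-1.91757734e-04, -9.61134442e-01, -2.76080691e-01,
         6.97838774e-02],
       [ 9.99999678e-01,  3.07555286e-05, -8.01641974e-04,
        -8.24482926e-04],
       [ 7.78976719e-04, -2.76080756e-01,  9.61134127e-01,
        -1.29265753e-01],
       [ 0.00000000e+00,  0.00000000e+00,  0.00000000e+00,
         1.00000000e+00]])}
```

View pics/w1.png

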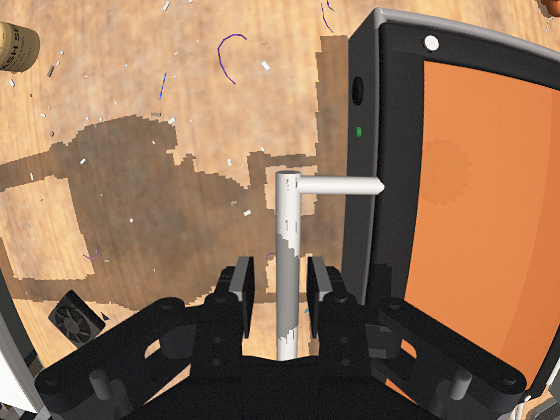

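The bar (px 288,270) runs between the pads (245–325), centred and clear of the flap edge (375). I'll close on it.

Call:
carry_out(
  series="0 0 0 0;0 0 0 0;0 0 0 0;0 0 0 0;0 0 0 0;0 0 0 0",
  jaw=-1,
  grip_force=40,
)

```text
time: 4.15
tool_pos: [0.4768, 0.0507, 0.0624]
tcp_rot: [2.326, 2.107, 0.002]
wrist_force: [2.3, -4.5, 1.4]
width: 0.098
grip_force: 39.2
```

```bash
python3 - <<'E'
import numpy as np
c,s=np.cos(np.radians(5.7)),np.sin(np.radians(5.7))
def rows(a0,a1,n):
    p=np.array([[-.195*np.cos(a),.195*np.sin(a)] for a in np.linspace(a0,a1,n+1)])
    return ";".join(f"{dx*c:.4f} {-dx*s:.4f} {dz:.4f} 0" for dx,dz in np.diff(p,axis=0))
print(rows(0,.75,17));print(rows(.75,1.5,17))
E
```

```text
0.0002 -0.0000 0.0086 0;0.0006 -0.0001 0.0086 0;0.0009 -0.0001 0.0085 0;0.0013 -0.0001 0.0085 0;0.0017 -0.0002 0.0084 0;0.0021 -0.0002 0.0084 0;0.0024 -0.0002 0.0083 0;0.0028 -0.0003 0.0081 0;0.0031 -0.0003 0.0080 0;0.0035 -0.0003 0.0079 0;0.0038 -0.0004 0.0077 0;0.0042 -0.0004 0.0075 0;0.0045 -0.0004 0.0073 0;0.0048 -0.0005 0.0071 0;0.0051 -0.0005 0.0069 0;0.0054 -0.0005 0.0067 0;0.0057 -0.0006 0.0064 0
0.0060 -0.0006 0.0062 0;0.0062 -0.0006 0.0059 0;0.0065 -0.0006 0.0056 0;0.0067 -0.0007 0.0053 0;0.0070 -0.0007 0.0050 0;0.0072 -0.0007 0.0047 0;0.0074 -0.0007 0.0044 0;0.0076 -0.0008 0.0040 0;0.0077 -0.0008 0.0037 0;0.0079 -0.0008 0.0034 0;0.0080 -0.0008 0.0030 0;0.0081 -0.0008 0.0027 0;0.0083 -0.0008 0.0023 0;0.0083 -0.0008 0.0019 0;0.0084 -0.0008 0.0015 0;0.0085 -0.0008 0.0012 0;0.0085 -0.0009 0.0008 0
```

Call:
carry_out(
  series="0.0002 0 0.0086 0;0.0006 0 0.0086 0;0.0009 -0.0001 0.0085 0;0.0013 -0.0001 0.0085 0;0.0017 -0.0002 0.0084 0;0.0021 -0.0002 0.0084 0;0.0024 -0.0002 0.0083 0;0.0028 -0.0003 0.0081 0;0.0031 -0.0003 0.008 0;0.0035 -0.0003 0.0079 0;0.0038 -0.0004 0.0077 0;0.0042 -0.0004 0.0075 0;0.0045 -0.0004 0.0073 0;0.0048 -0.0005 0.0071 0;0.0051 -0.0005 0.0069 0;0.0054 -0.0005 0.0067 0;0.0057 -0.0006 0.0064 0",
)

```text
time: 6.28
tool_pos: [0.5257, 0.046, 0.1941]
tcp_rot: [-2.327, -2.107, 0.007]
wrist_force: [-4.4, -4.9, 0.2]
width: 0.096
grip_force: 38.9
```

Call:
carry_out(
  series="0.006 -0.0006 0.0062 0;0.0062 -0.0006 0.0059 0;0.0065 -0.0006 0.0056 0;0.0067 -0.0007 0.0053 0;0.007 -0.0007 0.005 0;0.0072 -0.0007 0.0047 0;0.0074 -0.0007 0.0044 0;0.0076 -0.0008 0.004 0;0.0077 -0.0008 0.0037 0;0.0079 -0.0008 0.0034 0;0.008 -0.0008 0.003 0;0.0081 -0.0008 0.0027 0;0.0083 -0.0008 0.0023 0;0.0083 -0.0008 0.0019 0;0.0084 -0.0008 0.0015 0;0.0085 -0.0008 0.0012 0;0.0085 -0.0009 0.0008 0;0 0 0 0;0 0 0 0;0 0 0 0",
)

```text
time: 8.78
tool_pos: [0.6559, 0.0329, 0.2579]
tcp_rot: [2.328, 2.107, -0.0]
wrist_force: [-1.9, -5.0, 5.5]
width: 0.098
grip_force: 41.4
```

Call:
carry_out(
  series="0 0 0 0;0 0 0 0;0 0 0 0;0 0 0.02 0;0 0 0.03 0;0 0 0.02 0;-0.038 -0.026 0 0;-0.038 -0.026 0 0;-0.038 -0.026 0 0;-0.038 -0.026 -0.03 0;-0.038 -0.026 -0.04 0;-0.036 -0.025 -0.05 0;0 0 -0.048 0;0 0 0 0;0 0 0 0",
  jaw=-0.3,
)

```text
time: 10.65
tool_pos: [0.4336, -0.1202, 0.163]
tcp_rot: [2.327, 2.107, 0.002]
wrist_force: [0.8, -0.4, 0.6]
width: 0.349
grip_force: 0.0
```

```bash
python3 - <<'E'
from h import *
s,im,d=look("wrist");cv2.imwrite("pics/w2.png",im);print(s["tool_pos"],s["wrist_force"],s["q"])
E
```

```text
[ 0.43358941 -0.12016535  0.16301493] [ 0.79378179 -0.37709168  0.58962954] [-3.25791136e-01 -1.02506602e-01  2.15669069e+00  1.00144457e-04
  1.08454396e+00 -2.26778078e-01]
```

View pics/w2.png

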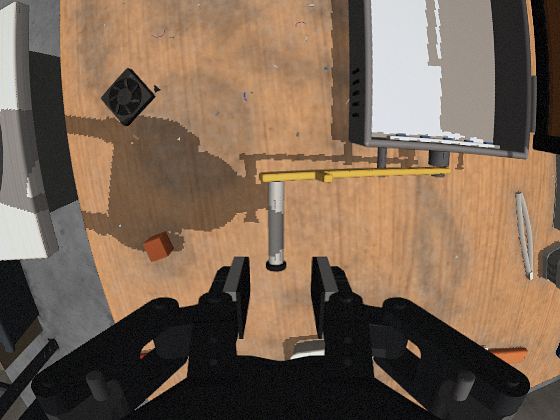

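The flap is up. The peg runs from (276,180) to its tip at (276,265), roughly in line between the pads. I'll compute its world position.

```bash
cat >> h.py <<'E'
def wray(s,u,v,z):
    c=cal("wrist");K=c["K"];T=np.array(c["T_tool_cam"])
    x,y=u-K[0,2],v-K[1,2];r=np.hypot(x,y);t=r/K[0,0]
    ray=np.array([np.sin(t)*x/r,np.sin(t)*y/r,np.cos(t)])
    W=R.from_rotvec(s["tcp_rot"]).as_matrix();o=W@T[:3,3]+s["tool_pos"];g=W@T[:3,:3]@ray
    return o+g*(z-o[2])/g[2]
E
python3 - <<'E'
from h import *
s=bot.read_state()
print(wray(s,276,182,.094),wray(s,276,265,.094))
E
```

```text
[ 0.43442664 -0.08597199  0.094     ] [ 0.42866671 -0.1418711   0.094     ]
```

Call:
carry_out(
  series="-0.001 0 -0.02 0;-0.001 0 -0.02 0;0 0 -0.02 0;0 0 -0.014 0;0 0 0 0",
)

```text
time: 11.32
tool_pos: [0.4304, -0.1197, 0.0871]
tcp_rot: [-2.328, -2.109, -0.0]
wrist_force: [0.8, -0.2, 0.6]
width: 0.349
grip_force: 0.0
```

Call:
carry_out(
  series="0 0 0 0;0 0 0 0;0 0 0 0;0 0 0 0;0 0 0 0;0 0 0 0",
  jaw=-1,
  grip_force=40,
)

```text
time: 12.08
tool_pos: [0.4308, -0.1201, 0.0877]
tcp_rot: [2.328, 2.107, 0.002]
wrist_force: [0.6, 1.1, 5.7]
width: 0.1
grip_force: 39.3
```

```bash
python3 - <<'E'
import numpy as np
c,s=np.cos(np.radians(5.7)),np.sin(np.radians(5.7))
def rows(a0,a1,n):
    p=np.array([[-.142*np.cos(a),.142*np.sin(a)] for a in np.linspace(a0,a1,n+1)+np.radians(20)])
    return ";".join(f"{dx*c:.4f} {-dx*s:.4f} {dz:.4f} 0" for dx,dz in np.diff(p,axis=0))
print(rows(0,1.0,16));print(rows(1,1.94,18))
E
```

```text
0.0033 -0.0003 0.0082 0;0.0038 -0.0004 0.0080 0;0.0043 -0.0004 0.0078 0;0.0047 -0.0005 0.0075 0;0.0052 -0.0005 0.0072 0;0.0056 -0.0006 0.0068 0;0.0061 -0.0006 0.0065 0;0.0064 -0.0006 0.0061 0;0.0068 -0.0007 0.0057 0;0.0071 -0.0007 0.0052 0;0.0075 -0.0007 0.0048 0;0.0077 -0.0008 0.0043 0;0.0080 -0.0008 0.0038 0;0.0082 -0.0008 0.0033 0;0.0084 -0.0008 0.0028 0;0.0085 -0.0009 0.0022 0
0.0072 -0.0007 0.0014 0;0.0073 -0.0007 0.0011 0;0.0073 -0.0007 0.0007 0;0.0074 -0.0007 0.0003 0;0.0074 -0.0007 -0.0001 0;0.0074 -0.0007 -0.0005 0;0.0073 -0.0007 -0.0009 0;0.0073 -0.0007 -0.0013 0;0.0072 -0.0007 -0.0016 0;0.0071 -0.0007 -0.0020 0;0.0070 -0.0007 -0.0024 0;0.0069 -0.0007 -0.0027 0;0.0067 -0.0007 -0.0031 0;0.0065 -0.0007 -0.0034 0;0.0063 -0.0006 -0.0038 0;0.0061 -0.0006 -0.0041 0;0.0059 -0.0006 -0.0044 0;0.0057 -0.0006 -0.0047 0
```

Gripped (width 0.10 ≈ 10 mm peg).

Call:
carry_out(
  series="0.0033 -0.0003 0.0082 0;0.0038 -0.0004 0.008 0;0.0043 -0.0004 0.0078 0;0.0047 -0.0005 0.0075 0;0.0052 -0.0005 0.0072 0;0.0056 -0.0006 0.0068 0;0.0061 -0.0006 0.0065 0;0.0064 -0.0006 0.0061 0;0.0068 -0.0007 0.0057 0;0.0071 -0.0007 0.0052 0;0.0075 -0.0007 0.0048 0;0.0077 -0.0008 0.0043 0;0.008 -0.0008 0.0038 0;0.0082 -0.0008 0.0033 0;0.0084 -0.0008 0.0028 0;0.0085 -0.0009 0.0022 0",
)

```text
time: 14.08
tool_pos: [0.5328, -0.1304, 0.179]
tcp_rot: [2.328, 2.107, 0.002]
wrist_force: [-2.6, -1.2, 5.7]
width: 0.099
grip_force: 39.9
```

Call:
carry_out(
  series="0.0072 -0.0007 0.0014 0;0.0073 -0.0007 0.0011 0;0.0073 -0.0007 0.0007 0;0.0074 -0.0007 0.0003 0;0.0074 -0.0007 -0.0001 0;0.0074 -0.0007 -0.0005 0;0.0073 -0.0007 -0.0009 0;0.0073 -0.0007 -0.0013 0;0.0072 -0.0007 -0.0016 0;0.0071 -0.0007 -0.002 0;0.007 -0.0007 -0.0024 0;0.0069 -0.0007 -0.0027 0;0.0067 -0.0007 -0.0031 0;0.0065 -0.0007 -0.0034 0",
)

```text
time: 15.82
tool_pos: [0.6317, -0.1402, 0.1616]
tcp_rot: [-2.329, -2.108, 0.001]
wrist_force: [-0.3, -5.2, 0.5]
width: 0.093
grip_force: 42.7
```

Call:
carry_out(
  series="0.0063 -0.0006 -0.0038 0;0.0061 -0.0006 -0.0041 0;0.0059 -0.0006 -0.0044 0;0.0057 -0.0006 -0.0047 0;0 0 0 0;0 0 0 0",
)

```text
time: 16.58
tool_pos: [0.654, -0.1425, 0.1455]
tcp_rot: [-2.327, -2.106, 0.005]
wrist_force: [-7.2, -4.6, 8.2]
width: 0.099
grip_force: 43.8
```

```bash
python3 - <<'E'
from h import *
s,im,d=look("wrist");cv2.imwrite("pics/w3.png",im);print(s["tool_pos"],s["wrist_force"],s["q"])
E
```

```text
[ 0.65401771 -0.14251141  0.1454963 ] [-7.21350701 -4.58595641  8.15199214] [-2.51213847e-01  3.29600942e-01  1.70995382e+00 -1.21536601e-03
  1.10591504e+00 -1.51164764e-01]
```

View pics/w3.png

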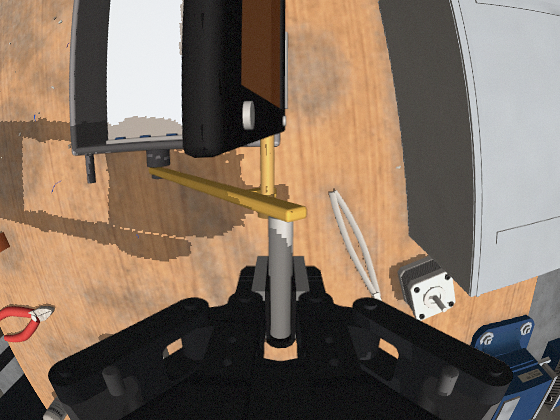

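The stay lies across the brass pin (arm at (230,190), pin at (267,170)) and takes load. I'll release, retreat, and look for the gear.

Call:
carry_out(
  series="0 0 0 0;0 0 0 0;0 0 0 0;0 0 0.01 0;0 0 0.02 0;0 0 0.04 0;-0.03 -0.01 0.04 0;-0.05 0.02 0.04 0;-0.05 0.05 0 0;-0.05 0.05 0 0;-0.04 0.04 0 0;0 0 0 0;0 0 0 0",
  jaw=-0.4,
)

```text
time: 18.25
tool_pos: [0.4513, -0.0052, 0.2946]
tcp_rot: [2.326, 2.107, 0.004]
wrist_force: [0.3, 0.2, 0.2]
width: 0.3
grip_force: 0.0
```

```bash
python3 - <<'E'
from h import *
s,im,d=look("wrist");cv2.imwrite("pics/w4.png",im);print(s["tool_pos"],s["tcp_rot"],s["wrist_force"])
for t in("gear_center","stay"):
  for r in spot_in("wrist",t)[:3]:print(t,r["score"],r["rect"],wray(s,*r["rect"][:2],.02))
E
```

```text
[ 0.45131955 -0.00516711  0.29458465] [2.32604611 2.10731175 0.00365416] [0.26641109 0.21226513 0.23044393]
gear_center 0.9 [367.4, 99.0, 25.3, 30.0] [0.5700521  0.08852041 0.02      ]
gear_center 0.31 [439.3, 174.8, 238.6, 304.6] [ 0.66825576 -0.01545687  0.02      ]
stay 0.7 [428.2, 286.2, 119.2, 90.1] [ 0.65968962 -0.18506612  0.02      ]
```

View pics/w4.png

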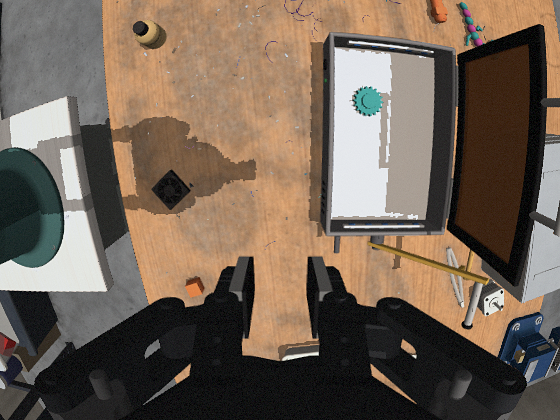

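The stay rests on the pin (arm (380,245)→(490,282)) and the flap is upright. The gear is at (367,100) on the white floor, around world (0.570, 0.089). I'll hover over it.

Call:
carry_out(
  series="0.02 0.018 0 0;0.03 0.024 0 0;0.03 0.024 -0.03 0;0.022 0.016 -0.04 0;0.015 0.011 -0.04 0;0 0 -0.04 0;0 0 -0.03 0;0 0 0 0;0 0 0 0",
  jaw=0.22,
)

```text
time: 19.52
tool_pos: [0.5688, 0.0875, 0.1136]
tcp_rot: [2.329, 2.107, 0.001]
wrist_force: [0.1, 0.9, -0.2]
width: 0.608
grip_force: 0.0
```

```bash
python3 - <<'E'
from h import *
s,im,d=look("wrist");cv2.imwrite("pics/w5.png",im);print(s["tool_pos"],s["tcp_rot"],s["wrist_force"])
m=cv2.inRange(cv2.cvtColor(im,cv2.COLOR_BGR2HSV),(75,80,60),(95,255,255))
k,l,st,ce=cv2.connectedComponentsWithStats(m)
for i in range(1,k):
  if st[i,4]>150: print(st[i],wray(s,*ce[i],.018))
for r in spot_in("wrist","gear_center")[:2]:print(r["score"],r["rect"],wray(s,*r["rect"][:2],.018))
E
```

```text
[0.56881804 0.08748981 0.11357901] [2.32943682e+00 2.10696889e+00 1.33299541e-03] [ 0.1305173   0.87535701 -0.20544728]
[474  77  23  25 241] [0.73806743 0.18133555 0.018     ]
[498  96  12  27 177] [0.75631665 0.16489795 0.018     ]
[ 260  196   53   53 1795] [0.57169148 0.08698487 0.018     ]
0.73 [286.9, 221.7, 48.0, 53.3] [0.57285232 0.08758148 0.018     ]
```

View pics/w5.png

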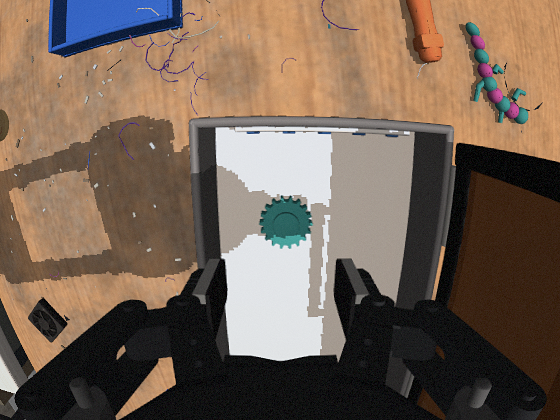

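The gear (286,222) is at about (0.572, 0.087), hub up, with room for the fingers. I'll descend and grip.

Call:
carry_out(
  series="0.003 0 -0.02 0;0 0 -0.02 0;0 0 -0.02 0;0 0 -0.015 0;0 0 -0.01 0;0 0 -0.005 0;0 0 0 0;0 0 0 0",
)

```text
time: 20.62
tool_pos: [0.5731, 0.0882, 0.0264]
tcp_rot: [2.327, 2.107, 0.005]
wrist_force: [-2.7, -0.6, 18.9]
width: 0.613
grip_force: 7.5
```

Call:
carry_out(
  series="0 0 0 0;0 0 0 0;0 0 0 0;0 0 0 0;0 0 0 0",
  jaw=-0.6,
  grip_force=20,
)

```text
time: 21.25
tool_pos: [0.5732, 0.0883, 0.0257]
tcp_rot: [2.327, 2.106, 0.006]
wrist_force: [-2.3, 0.2, 13.1]
width: 0.437
grip_force: 18.5
```

Call:
carry_out(
  series="0 0 0.003 0;0 0 0.005 0;0 0 0.01 0;0 0 0.02 0;0 0 0.03 0;0 0 0.03 0;0 0 0 0",
)

```text
time: 22.12
tool_pos: [0.5735, 0.0882, 0.1253]
tcp_rot: [2.326, 2.105, 0.01]
wrist_force: [0.5, -0.2, -0.1]
width: 0.439
grip_force: 20.1
```

```bash
python3 - <<'E'
from h import *
s,im,d=look("wrist");cv2.imwrite("pics/w6.png",im);print(s["tool_pos"],s["wrist_force"],s["width"],s["grip_force"])
E
```

```text
[0.57353648 0.08822585 0.12529488] [ 0.49926369 -0.23391467 -0.05304167] 0.43917226509470864 20.12380599975586
```

View pics/w6.png

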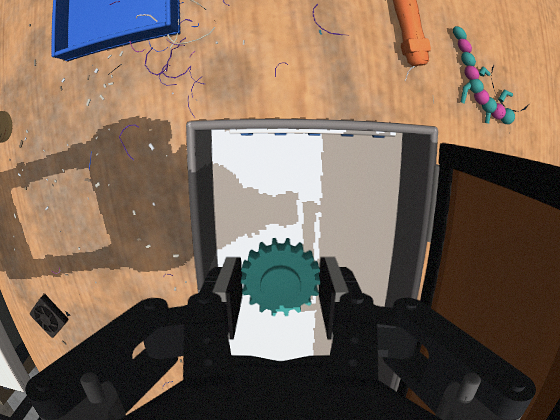

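The gear is held level, hub up, between the pads at (281,278). I'll carry it to the tray.

Call:
carry_out(
  series="-0.01 0.02 0.01 0;-0.0195 0.037 0 0;-0.0195 0.037 0 0;-0.0195 0.037 0 0;-0.0195 0.037 0 0;-0.0195 0.037 0 0;-0.01 0.021 0 0;0 0 0 0;0 0 0 0",
)

```text
time: 23.3
tool_pos: [0.4523, 0.3136, 0.1302]
tcp_rot: [2.328, 2.109, -0.002]
wrist_force: [-0.4, 0.9, -0.0]
width: 0.439
grip_force: 20.1
```

```bash
python3 - <<'E'
from h import *
s,im,d=look("wrist");cv2.imwrite("pics/w7.png",im);print(s["tool_pos"],s["wrist_force"],s["width"],s["grip_force"])
E
```

```text
[0.45227651 0.31364567 0.13016617] [-0.35004227  0.89449833 -0.04610979] 0.4391495160256334 20.143227875232697
```

View pics/w7.png

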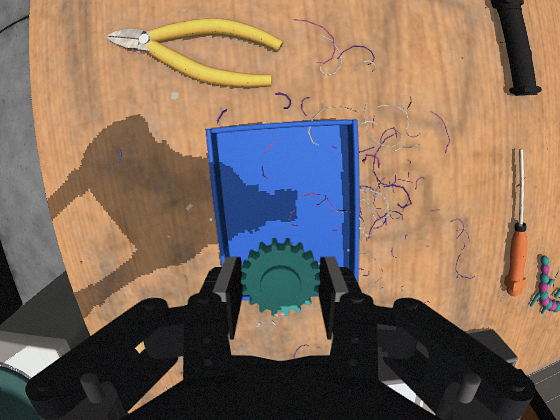

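The gear is over the tray's middle; the tray spans columns 210–357. I'll lower it, shifting 4 mm in x.

Call:
carry_out(
  series="0.002 0 -0.025 0;0.002 0 -0.025 0;0 0 -0.025 0;0 0 -0.015 0;0 0 -0.01 0;0 0 -0.005 0;0 0 0 0;0 0 0 0",
)

```text
time: 24.35
tool_pos: [0.4576, 0.3143, 0.0265]
tcp_rot: [2.329, 2.108, 0.002]
wrist_force: [-0.3, 0.3, 0.0]
width: 0.437
grip_force: 20.1
```

Call:
carry_out(
  series="0 0 0 0;0 0 0 0;0 0 0 0;0 0 0.005 0;0 0 0.02 0;0 0 0.04 0;0 0 0.05 0;-0.02 0 0.05 0;-0.02 -0.03 0.03 0;0 -0.06 0 0;0 -0.06 0 0;0 0 0 0;0 0 0 0",
  jaw=0.2,
)

```text
time: 25.98
tool_pos: [0.4172, 0.164, 0.2212]
tcp_rot: [-2.33, -2.107, -0.002]
wrist_force: [-0.4, -0.5, -0.8]
width: 0.6
grip_force: 0.0
```

```bash
python3 - <<'E'
from h import *
s,im,d=look("wrist");cv2.imwrite("pics/w8.png",im);print(s["tool_pos"],s["wrist_force"],s["width"],s["grip_force"],s["time"])
for t in("gear_center","blue_tray"):
  for r in spot_in("wrist",t)[:2]:print(t,r["score"],r["rect"],wray(s,*r["rect"][:2],.015))
E
```

```text
[0.41723165 0.16397546 0.22116481] [-0.44978314 -0.51216453 -0.83741651] 0.5996095819949662 0.0 25.975
gear_center 0.93 [303.6, 50.4, 32.9, 31.0] [0.45494356 0.30897135 0.015     ]
blue_tray 0.8 [305.3, 56.5, 117.8, 111.1] [0.45598035 0.30225709 0.015     ]
```

View pics/w8.png

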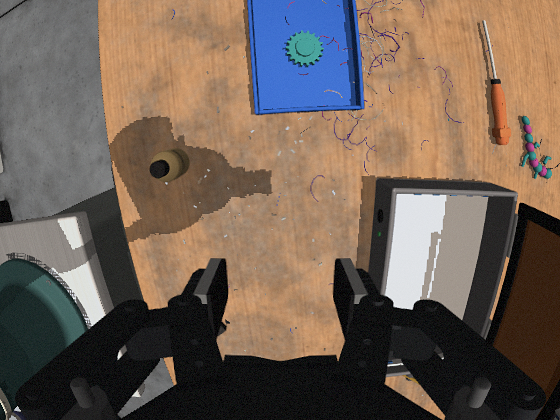

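The gear lies flat, hub up, in the blue tray (304,50), the flap is open at the right (530,310), and the robot touches nothing. I'll hand the job in.

```bash
python3 -c "
from workcell import bot
print(bot.finish_job())"
```

```text
the job is handed in; nothing more can be done
None
```

I raised the flap to its stop, propped it with the stay on the brass pin, laid the gear flat and hub up in the blue tray, and handed the job in at about 26 s; the call returned no verdict.

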